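# Timer into its splash housing, cover held ready for the screws

## Robot

A 7-joint arm with a two-finger parallel gripper is mounted at the origin on a cart in front of the work surface, level with it; the furniture and walls round the work are solid. World frame = base frame: x ahead of the robot, y to its left, z up, the work surface at z = 0. Lengths are in m, angles in rad, forces in N, time in s.
With the tool pointing down it reaches from about 0.375 to 0.925 m from the base axis. Payload 3.1 kg.
Tool frame: the origin (TCP) lies between the finger pads; the fingertips stand 22 mm ahead of it and the grasp point (between the pads) lies 3 mm ahead of it; z points along the fingers, y is the direction in which the jaws open and shut (so a half turn about z gives the same grasp; the last joint's range is limited). The gripper opens to 85 mm and grips with 20 to 120 N. Pads are 22 mm wide; open, the fingers measure 114 mm over their backs; the gripper's body (76 mm by 85 mm) begins 54 mm behind the grasp point. The pads swing forward as they close: fully open they stand 13 mm farther back than shut.
Start: joints at [1.244, 0.383, 0.044, 1.598, -0.018, 1.161, -0.05], TCP at [0.147, -0.633, 0.253] pointing down, gripper open.
Joint ranges: [-2.61, 2.61], [-0.41, 2.15], [-1.48, 1.57], [0, 2.5], [-1.57, 4.71], [0.05, 1.97], [-2.85, 2.85]. Speed limits (rad/s): [2.79, 2.79, 3.14, 3.14, 3.14, 3.14, 3.14].

## Interface

Orientations are given as a 3x3 rotation matrix whose columns are the frame's x, y, z axes.
In Python, from workcell import r gives the robot as it stands. The module is installed in compiled form; this text tells all that it offers.
- The arm moves only by the tool carry_out, never from a script. Its argument "motion" is a list of rows, each an object of numbers: "x", "y", "z": the shift along the tool's x, y, z normalised to -1 to 1, where 1 is 0.1 m; "ax", "ay", "az": the turn, a rotation vector about the tool's x, y, z normalised to -1 to 1, where 1 is 2 pi rad; "gripper": the closure, from -1 (fully open) to 1 (shut). A call has exactly 5 rows; each row is the pose to reach, as a shift and turn from the pose measured when the call began, along the tool's axes at that moment, turning the shorter way round; what a row does not reach only later rows make up. A row lasts 1/8 s, in which the tool goes at most 62.5 mm and 10.7 degrees, less where a joint would pass 70% of its speed; a pose out of reach is approached as far as the arm can. A call with a number of a shift or a turn outside -1 to 1 is refused whole. A call with a gripper value outside its range is refused whole. The fingers move at their own pace and stop on an object; "squeeze" is the grip in N (left out, the last holds). Time passes only in rows, so rows that repeat a pose let the fingers close, or fill a call up. It gives the time, the measured TCP pose, the force and the opening at its end, in the units of the state.
- r.get_state(): the state, without advancing time (a new reading comes with each control period).
- r.grab_frame(name): name is "scene" or "top"; returns a dict with "color" (480x640x3 uint8, red, green, blue), "range_z" (480x640 float32, m along the optical axis (not along the pixel's ray), 0 where there is no reading), "mtx" (3x3 intrinsics, pixels), "R" (3x3) and "t" (3): a world point X has camera coordinates R X + t. Camera axes: x right, y down, z forward; pixel columns grow to the right and rows downward; lengths in m; the calibration is good to about 2 mm. A picture is of the moment at which its call begins.
- r.sign_off(): hands the job in, once; it reports no verdict.
The state is a dict: "t": time; "joint_pos": joint angles; "joint_vel": joint speeds; "tau": joint torques, N m; "eef_pos": TCP position; "orientation": TCP orientation; "contact_force": force on the tool from outside, world axes, zero at the start; "torque": the same for the moment, N m; "gripper_width": opening from 0.0 (shut) to 1.0 (fully open).
Only numpy, scipy, OpenCV 4.12 (cv2) and the standard library are available. Lean on these libraries where they do the work, as an engineer would, in place of code of your own. Each camera call takes 0.05 s, during which the arm holds its last target. There are 200 camera calls.

## Task

Stand the kitchen timer upright in the middle of the open steel housing, with its display looking squarely out of the housing's front window, and let go of it. Then take the cover plate by its black handle and hold it level, hovering about one centimetre above the housing's rim without touching it, each corner hole right over a threaded hole, so that I can start the screws; finish while still holding it there, steady. Leave the stack of portion cups and the spice jar beside the work where they stand.

Things in the scene. Friction and masses are not known exactly. Their poses are not given: they have to be found in the camera images.
- timer: white kitchen timer standing upright on the table: 34 thick (x, 30 between the flat sides, which lie at x = -13 and x = +17; the buttons stick out of the front to x = -17), 66 wide (y), 62 tall (z). Origin: centre of its underside. Its -x side is the front with dark display and coloured buttons. 0.09 kg, loose; can be pinched from above across its thickness
- timer_face (a point): middle of the timer's front face, 31 mm above its underside
- housing: open-topped steel housing, fixed to the table, 120 (x) x 136 (y) mm over its rim, 76 mm tall. Origin: centre of its underside. Inside 84 (x) x 100 (y), inner floor 4 mm above the origin, walls 4 mm; the opening in the rim is 84 x 100 too. Its -x wall is the front and has a window (60 wide, from 16 mm up to the rim at 66 mm). The dark rim, 10 mm thick and 18 wide all round, has a 6 mm threaded hole in each corner
- cover: loose cover plate, aluminium, 120 (x) x 136 (y) x 4 mm, 0.25 kg, lying flat on the table. Origin: centre of its underside; z up. A 9 mm hole in each corner, at x = +-51.5, y = +-60. On top a black bar handle over its middle: bar 16 mm wide (x), 68 long (y), from 27 to 49 mm above the origin, on two 10 mm posts 52 mm apart; it is pinched from above across x. The plate may be fitted either way round (half a turn makes no difference)
- cover_hole0 (a point): centre of the cover's front left (-x, +y) hole, at the plate's underside; signs in the cover's own frame
- thread0 (a point): centre of the housing's front left (-x, +y) threaded hole, at the rim's top face, 76 mm above the housing's underside; signs in the housing's own frame
- cover_hole1 (a point): centre of the cover's back left (+x, +y) hole, at the plate's underside; signs in the cover's own frame
- thread1 (a point): centre of the housing's back left (+x, +y) threaded hole, at the rim's top face, 76 mm above the housing's underside; signs in the housing's own frame
- cover_hole2 (a point): centre of the cover's back right (+x, -y) hole, at the plate's underside; signs in the cover's own frame
- thread2 (a point): centre of the housing's back right (+x, -y) threaded hole, at the rim's top face, 76 mm above the housing's underside; signs in the housing's own frame
- cover_hole3 (a point): centre of the cover's front right (-x, -y) hole, at the plate's underside; signs in the cover's own frame
- thread3 (a point): centre of the housing's front right (-x, -y) threaded hole, at the rim's top face, 76 mm above the housing's underside; signs in the housing's own frame
- portion_cups: bystander: stack of white plastic portion cups, 61 mm across, 62 mm tall, loose; origin at the centre of its underside. Leave it alone
- cinnamon: bystander: spice jar with dark cap, 41 mm across, 105 mm tall, loose; origin at the centre of its underside. Leave it alone
Not all that is in view belongs to the job. What is shaped like the timer but blue is not meant.

How it is judged:
On the way:
1. the timer stands in the housing, display to the window, and is released (x of timer in the frame of housing between -0.02 and 0.02 m and y of timer in the frame of housing between -0.022 and 0.022 m and z of timer in the frame of housing between -0.002 and 0.01 m and x of timer_face in the frame of housing below -0.004 m and angle between timer's own z axis and vertical below 0.12 rad and angle between the x axis of timer and the x axis of housing, either way round below 0.26 rad and linear speed of timer below 0.02 m/s and contact force between each of the arm, the fingers and timer below 0.1 N), for 0.2 s.
At the end, for the whole second after the job is handed in: Timer free and upright in the housing: within 20 mm (x), 22 mm (y) of centre, its face 4 mm or more ahead of centre, 0.26 rad of square. Cover gripped, still, level to 0.08 rad, each hole 4-16 mm above the rim and within 4 mm sideways of a thread (either way round), touching neither (all of step 1 and ((horizontal distance between cover_hole0 and thread0 below 0.004 m and horizontal distance between cover_hole1 and thread1 below 0.004 m and horizontal distance between cover_hole2 and thread2 below 0.004 m and horizontal distance between cover_hole3 and thread3 below 0.004 m) or (horizontal distance between cover_hole0 and thread2 below 0.004 m and horizontal distance between cover_hole1 and thread3 below 0.004 m and horizontal distance between cover_hole2 and thread0 below 0.004 m and horizontal distance between cover_hole3 and thread1 below 0.004 m)) and z of cover_hole0 in the frame of housing between 0.08 and 0.092 m and z of cover_hole1 in the frame of housing between 0.08 and 0.092 m and z of cover_hole2 in the frame of housing between 0.08 and 0.092 m and z of cover_hole3 in the frame of housing between 0.08 and 0.092 m and angle between cover's own z axis and vertical below 0.08 rad and contact force between the fingers and cover above 1 N and contact force between cover and housing below 0.1 N and contact force between cover and timer below 0.1 N and linear speed of cover below 0.02 m/s and angular speed of cover below 0.15 rad/s); the arm keeps its last pose, push and grip.
It fails at once if the portion cups is shifted by more than 3 cm or tipped (distance of portion_cups from where it was at the start of the episode above 0.03 m or angle between portion_cups's own z axis and vertical above 0.4 rad).
It fails at once if the cinnamon is shifted by more than 3 cm or tipped (distance of cinnamon from where it was at the start of the episode above 0.03 m or angle between cinnamon's own z axis and vertical above 0.4 rad).
It also fails if it takes over 54 s, if anything falls off the work surface, if the arm or the gripper's body presses on something with over 40 N, if the wrist force passes 120 N, or if a joint passes its speed limit or range.

## Working session

There is one attempt and no reset: what is moved stays moved. The work goes in short steps, Python scripts to look and compute and a tool call to move; the robot and the scene stay as the last step left them, time stands still between calls to the robot, and variables do not carry over. Pictures are saved under pics/ and viewed, about 8 in all and at most 12, crops included, and the job is handed in when it is done.

Besides the shell and the picture viewer there is one more tool, called as name(argument=value, ...), one argument or row to a line, values as JSON. carry_out: Moves the arm, as the interface text tells. Scaled input: -1 to 1 covers 0.1 m each way for a shift and 2 pi rad each way for a turn. Its arguments: {"type":"object","properties":{"motion":{"type":"array"},"squeeze":{"type":"number"}},"required":["motion"]}

```bash
mkdir -p pics
python3 - <<'E'
from workcell import r
import cv2, numpy as np
for n in ("scene","top"):
    f=r.grab_frame(n); cv2.imwrite(f"pics/{n}0.png",f["color"][:,:,::-1]); np.savez(f"{n}0.npz",**f)
    print(n,f["mtx"].tolist(),(-f["R"].T@f["t"]).round(3),f["R"].round(3).tolist())
s=r.get_state(); print(s)
E
```

```text
scene [[602.3330710415216, 0.0, 311.7429859301094], [0.0, 602.3330710415216, 239.3000366042526], [0.0, 0.0, 1.0]] [-0.068  0.964  0.609] [[-0.848, -0.529, -0.014], [-0.202, 0.349, -0.915], [0.489, -0.773, -0.403]]
top [[464.9624715264544, 0.0, 322.43218444377504], [0.0, 464.9624715264544, 235.77843414859666], [0.0, 0.0, 1.0]] [ 0.317 -0.051  1.19 ] [[0.001, -1.0, -0.001], [-0.981, -0.0, -0.195], [0.195, 0.002, -0.981]]
{'t': 0.1, 'joint_pos': array([ 1.24417925,  0.38375203,  0.04384316,  1.5994267 , -0.01790431,
        1.16120716, -0.04991615]), 'joint_vel': array([-0.00076128, -0.00247478,  0.00099496, -0.00348281,  0.00177725,
        0.00054375,  0.00021691]), 'tau': array([ 2.34196465e-03, -4.34734082e+01,  1.02940645e+00, -2.50453466e+01,
        1.09220459e-02,  5.49037577e-03,  1.42650077e-05]), 'eef_pos': array([ 0.14725177, -0.63227116,  0.25200908]), 'orientation': array([[ 9.73922701e-01,  2.26879110e-01, -6.64900513e-04],
       [ 2.26880050e-01, -9.73919977e-01,  2.30680270e-03],
       [-1.24194549e-04, -2.39750018e-03, -9.99997118e-01]]), 'contact_force': array([-0.19967453, -0.68040076,  0.01536977]), 'torque': array([ 0.03942793, -0.02893213,  0.01873177]), 'gripper_width': 1.001495573932979}
```

View pics/top0.png

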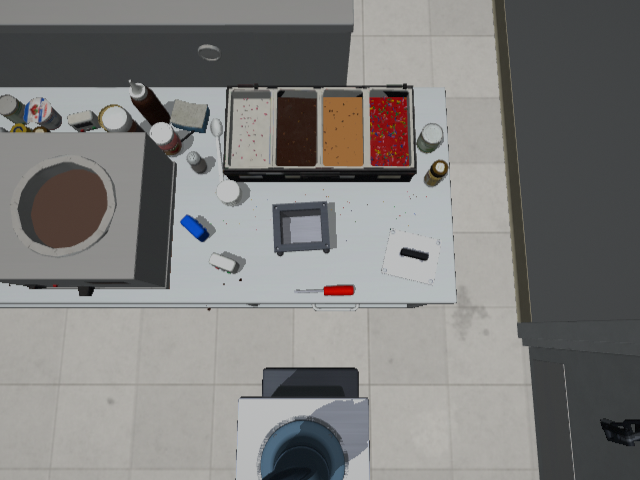

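View pics/scene0.png

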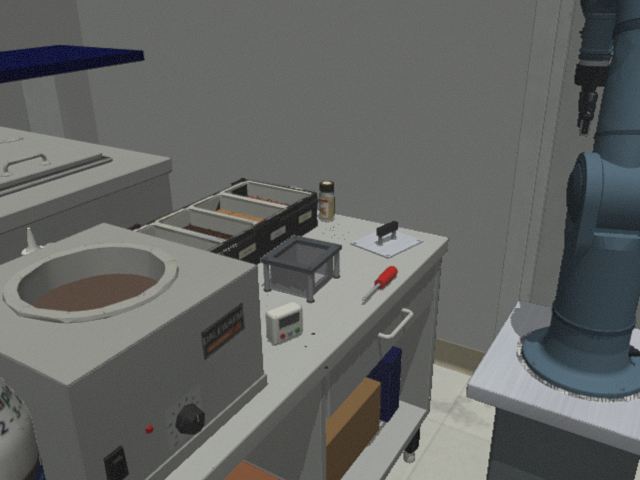

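The top view shows the timer near (224,262), the blue decoy at (194,228), the housing at (301,228), the cover at (411,255), the cups at (229,190) and a jar at (437,172). I'll measure these and zoom in.

```bash
cat > h.py <<'E'
import numpy as np, cv2
def world(f):
    K,R,t,z=f["mtx"],f["R"],f["t"],f["range_z"]
    v,u=np.mgrid[:480,:640]
    P=np.stack([(u-K[0,2])/K[0,0]*z,(v-K[1,2])/K[1,1]*z,z],-1)
    W=(P-t)@R; W[z==0]=np.nan
    return W
def rect(W,m):
    p=W[m][:,:2].astype(np.float32)
    c,s,a=cv2.minAreaRect(p*1000); return len(p),np.round(c,1),np.round(s,1),round(a,1),np.round(cv2.boxPoints((c,s,a)),0).tolist()
E
python3 - <<'E'
from h import *
f=dict(np.load("top0.npz")); W=world(f)
def box(u0,u1,v0,v1,z0,z1):
    m=np.zeros((480,640),bool); m[v0:v1,u0:u1]=1
    return m&(W[...,2]>z0)&(W[...,2]<z1)
print("table z",np.nanmedian(W[265:285,260:290,2]))
print("timer",rect(W,box(203,245,245,280,.05,.08)))
print("rim",rect(W,box(262,340,195,262,.07,.085)))
m=box(262,340,195,262,.07,.085); print(np.nanmedian(W[m][:,2]))
print("handle",rect(W,box(390,440,240,270,.035,.07)))
m=box(370,450,225,290,.002,.012); print("plate",rect(W,m))
print("cups",rect(W,box(215,245,176,208,.045,.08)))
print("jar",rect(W,box(422,455,155,190,.09,.12)))
print("blue",rect(W,box(175,212,212,245,.05,.08)))
print("bin", np.nanmax(W[150:190,230:410,2]))
im=f["color"][:,:,::-1]
a=cv2.resize(im[180:300,170:330],None,fx=5,fy=5,interpolation=cv2.INTER_CUBIC)
s=np.load("scene0.npz")["color"][:,:,::-1]
b=cv2.resize(s[220:370,230:440],None,fx=3.8,fy=3.8,interpolation=cv2.INTER_CUBIC)
cv2.imwrite("pics/a.png",a);cv2.imwrite("pics/b.png",b)
E
```

```text
table z -0.00110301612257793
timer (329, array([477.6, 198.4]), array([65.2, 31.4]), 67.9, [[451.0, 174.0], [480.0, 162.0], [504.0, 223.0], [475.0, 235.0]])
rim (1282, array([564.9,   5.3]), array([121.2, 136.1]), 3.6, [[500.0, 69.0], [509.0, -66.0], [630.0, -59.0], [621.0, 77.0]])
0.07480427891856731
handle (192, array([ 500.6, -277.6]), array([67.3, 17. ]), 76.0, [[484.0, -308.0], [501.0, -312.0], [517.0, -247.0], [501.0, -243.0]])
plate (1817, array([ 498.8, -274.5]), array([208.7, 167.3]), 90.0, [[415.0, -379.0], [582.0, -379.0], [583.0, -170.0], [415.0, -170.0]])
cups (479, array([668.2, 189.6]), array([60.9, 77.5]), 80.2, [[625.0, 166.0], [701.0, 153.0], [712.0, 213.0], [635.0, 226.0]])
jar (228, array([ 705.6, -336.7]), array([38.4, 39.1]), 44.0, [[678.0, -336.0], [705.0, -364.0], [733.0, -337.0], [706.0, -309.0]])
blue (318, array([569. , 276.3]), array([66.4, 31.4]), 46.1, [[535.0, 263.0], [557.0, 241.0], [603.0, 289.0], [581.0, 311.0]])
bin 0.10557389790239383
```

View pics/a.png

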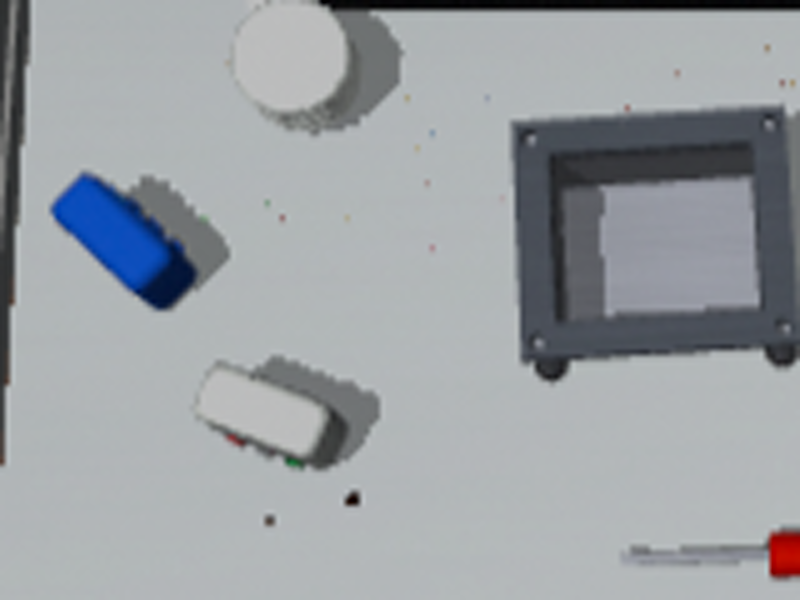

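View pics/b.png

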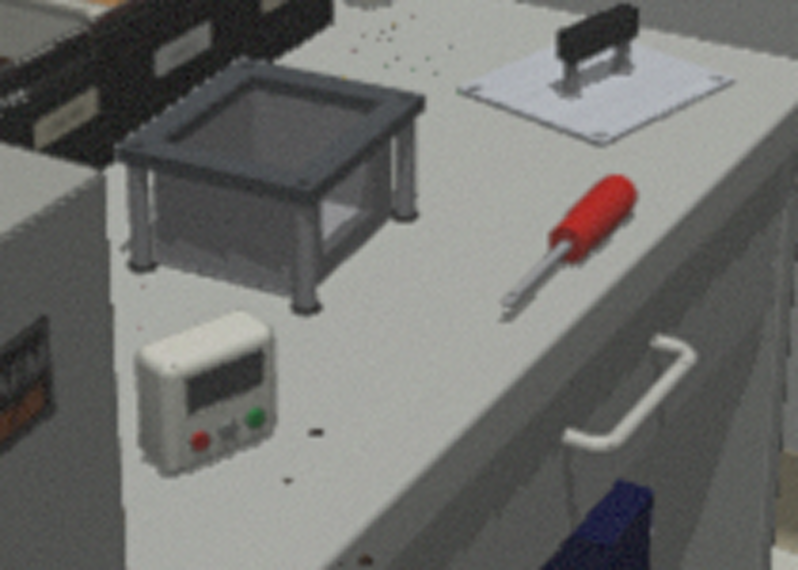

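The housing's window faces the robot (-x side). The timer faces -x as well, yawed about -22°, with the housing at +3.6°. Next I write a helper that turns world targets into tool-axis numbers.

```bash
cat > plan.py <<'E'
import numpy as np
from scipy.spatial.transform import Rotation as Ro
from workcell import r
def Rt(deg):
    c,s=np.cos(np.radians(deg)),np.sin(np.radians(deg)); return np.array([[-s,c,0],[c,s,0],[0,0,-1.]])
def plan(wps):
    s=r.get_state(); p,R=s["eef_pos"],s["orientation"]
    print("t",round(s["t"],2),"pos",p.round(4),"yaw",np.degrees(np.arctan2(R[1,1],R[0,1])).round(1),"tilt",np.degrees(np.arccos(-R[2,2])).round(2),"w",round(s["gripper_width"],3),"F",s["contact_force"].round(1))
    for q,y in wps:
        T=Rt(y); d=R.T@(np.array(q)-p)/.1; a=Ro.from_matrix(R.T@T).as_rotvec()/2/np.pi
        print(q,y,"->",d.round(3),a.round(4),"BAD" if abs(d).max()>1 else ""); p,R=np.array(q),T
E
python3 - <<'E'
from plan import *
plan([((.25,-.57,.25),-66),((.33,-.49,.25),-58),((.38,-.4,.25),-50),((.42,-.31,.25),-44),((.45,-.22,.25),-38),((.47,-.13,.25),-33),((.48,-.04,.25),-29),((.48,.05,.25),-25),((.478,.14,.25),-22),((.4776,.1984,.16),-22)])
E
```

```text
t 0.1 pos [ 0.1473 -0.6323  0.252 ] yaw -76.9 tilt 0.14 w 1.001 F [-0.2 -0.7  0. ]
(0.25, -0.57, 0.25) -66 -> [ 1.142 -0.373  0.021] [-0.0004 -0.     -0.0302] BAD
(0.33, -0.49, 0.25) -58 -> [ 1.056 -0.405  0.   ] [ 0.      0.     -0.0222] BAD
(0.38, -0.4, 0.25) -50 -> [ 0.901 -0.498  0.   ] [ 0.      0.     -0.0222] 
(0.42, -0.31, 0.25) -44 -> [ 0.885 -0.432  0.   ] [ 0.      0.     -0.0167] 
(0.45, -0.22, 0.25) -38 -> [ 0.856 -0.409  0.   ] [ 0.      0.     -0.0167] 
(0.47, -0.13, 0.25) -33 -> [ 0.832 -0.396  0.   ] [ 0.      0.     -0.0139] 
(0.48, -0.04, 0.25) -29 -> [ 0.809 -0.406  0.   ] [ 0.      0.     -0.0111] 
(0.48, 0.05, 0.25) -25 -> [ 0.787 -0.436  0.   ] [ 0.      0.     -0.0111] 
(0.478, 0.14, 0.25) -22 -> [ 0.807 -0.398  0.   ] [ 0.      0.     -0.0083] 
(0.4776, 0.1984, 0.16) -22 -> [ 0.54  -0.222  0.9  ] [0. 0. 0.]
```

carry_out(
  motion=[
    {"x": 1, "y": -0.35, "z": 0, "az": -0.03, "gripper": -1},
    {"x": 1, "y": -0.35, "z": 0, "az": -0.03, "gripper": -1},
    {"x": 1, "y": -0.35, "z": 0, "az": -0.03, "gripper": -1},
    {"x": 1, "y": -0.35, "z": 0, "az": -0.03, "gripper": -1},
    {"x": 1, "y": -0.35, "z": 0, "az": -0.03, "gripper": -1},
  ],
)

```text
invalid input at $.motion[0]: expected keys x, y, z, ax, ay, az, gripper
```

carry_out(
  motion=[
    {"x": 1, "y": -0.45, "z": 0, "az": -0.022, "gripper": -1},
    {"x": 1, "y": -0.45, "z": 0, "az": -0.022, "gripper": -1},
    {"x": 1, "y": -0.45, "z": 0, "az": -0.022, "gripper": -1},
    {"x": 1, "y": -0.45, "z": 0, "az": -0.022, "gripper": -1},
    {"x": 1, "y": -0.45, "z": 0, "az": -0.022, "gripper": -1},
  ],
)

```text
invalid input at $.motion[0]: expected keys x, y, z, ax, ay, az, gripper
```

carry_out(
  motion=[
    {"x": 0.95, "y": -0.5, "z": 0, "az": -0.022, "gripper": -1},
    {"x": 0.95, "y": -0.5, "z": 0, "az": -0.022, "gripper": -1},
    {"x": 0.95, "y": -0.5, "z": 0, "az": -0.022, "gripper": -1},
    {"x": 0.95, "y": -0.5, "z": 0, "az": -0.022, "gripper": -1},
    {"x": 0.95, "y": -0.5, "z": 0, "az": -0.022, "gripper": -1},
  ],
)

```text
invalid input at $.motion[0]: expected keys x, y, z, ax, ay, az, gripper
```

carry_out(
  motion=[
    {"x": 0.9, "y": -0.43, "z": 0, "az": -0.017, "gripper": -1},
    {"x": 0.9, "y": -0.43, "z": 0, "az": -0.017, "gripper": -1},
    {"x": 0.9, "y": -0.43, "z": 0, "az": -0.017, "gripper": -1},
    {"x": 0.9, "y": -0.43, "z": 0, "az": -0.017, "gripper": -1},
    {"x": 0.9, "y": -0.43, "z": 0, "az": -0.017, "gripper": -1},
  ],
)

```text
invalid input at $.motion[0]: expected keys x, y, z, ax, ay, az, gripper
```

carry_out(
  motion=[
    {"x": 0.9, "y": -0.41, "z": 0, "az": -0.017, "gripper": -1},
    {"x": 0.9, "y": -0.41, "z": 0, "az": -0.017, "gripper": -1},
    {"x": 0.9, "y": -0.41, "z": 0, "az": -0.017, "gripper": -1},
    {"x": 0.9, "y": -0.41, "z": 0, "az": -0.017, "gripper": -1},
    {"x": 0.9, "y": -0.41, "z": 0, "az": -0.017, "gripper": -1},
  ],
)

```text
invalid input at $.motion[0]: expected keys x, y, z, ax, ay, az, gripper
```

carry_out(
  motion=[
    {"x": 0.9, "y": -0.4, "z": 0, "az": -0.014, "gripper": -1},
    {"x": 0.9, "y": -0.4, "z": 0, "az": -0.014, "gripper": -1},
    {"x": 0.9, "y": -0.4, "z": 0, "az": -0.014, "gripper": -1},
    {"x": 0.9, "y": -0.4, "z": 0, "az": -0.014, "gripper": -1},
    {"x": 0.9, "y": -0.4, "z": 0, "az": -0.014, "gripper": -1},
  ],
)

```text
invalid input at $.motion[0]: expected keys x, y, z, ax, ay, az, gripper
```

carry_out(
  motion=[
    {"x": 0.85, "y": -0.4, "z": 0, "az": -0.011, "gripper": -1},
    {"x": 0.85, "y": -0.4, "z": 0, "az": -0.011, "gripper": -1},
    {"x": 0.85, "y": -0.4, "z": 0, "az": -0.011, "gripper": -1},
    {"x": 0.85, "y": -0.4, "z": 0, "az": -0.011, "gripper": -1},
    {"x": 0.85, "y": -0.4, "z": 0, "az": -0.011, "gripper": -1},
  ],
)

```text
invalid input at $.motion[0]: expected keys x, y, z, ax, ay, az, gripper
```

Run:
```python
from plan import *
plan([((.48,.09,.25),-22),((.478,.17,.2),-22),((.4776,.1984,.12),-22),((.4776,.1984,.051),-22)])
```

```text
t 0.1 pos [ 0.1473 -0.6323  0.252 ] yaw -76.9 tilt 0.14 w 1.001 F [-0.2 -0.7  0. ]
(0.48, 0.09, 0.25) -22 -> [ 4.879 -6.279  0.035] [-0.0004 -0.0002 -0.1525] BAD
(0.478, 0.17, 0.2) -22 -> [ 0.734 -0.318  0.5  ] [0. 0. 0.] 
(0.4776, 0.1984, 0.12) -22 -> [ 0.262 -0.11   0.8  ] [0. 0. 0.] 
(0.4776, 0.1984, 0.051) -22 -> [0.   0.   0.69] [0. 0. 0.]
```

All keys are required in each row. The calls were refused without moving the arm, so I'll try one first.

carry_out(
  motion=[
    {"x": 1, "y": -0.35, "z": 0, "ax": 0, "ay": 0, "az": -0.03, "gripper": -1},
    {"x": 1, "y": -0.35, "z": 0, "ax": 0, "ay": 0, "az": -0.03, "gripper": -1},
    {"x": 1, "y": -0.35, "z": 0, "ax": 0, "ay": 0, "az": -0.03, "gripper": -1},
    {"x": 1, "y": -0.35, "z": 0, "ax": 0, "ay": 0, "az": -0.03, "gripper": -1},
    {"x": 1, "y": -0.35, "z": 0, "ax": 0, "ay": 0, "az": -0.03, "gripper": -1},
  ],
)

```text
t: 0.72
eef_pos: [0.2343, -0.5766, 0.2518]
orientation: [[0.916, 0.402, -0.002], [0.402, -0.916, 0.002], [-0.001, -0.003, -1.0]]
contact_force: [-1.0, -0.3, 0.8]
gripper_width: 1.001
```

carry_out(
  motion=[
    {"x": 1, "y": -0.45, "z": 0, "ax": 0, "ay": 0, "az": -0.022, "gripper": -1},
    {"x": 1, "y": -0.45, "z": 0, "ax": 0, "ay": 0, "az": -0.022, "gripper": -1},
    {"x": 1, "y": -0.45, "z": 0, "ax": 0, "ay": 0, "az": -0.022, "gripper": -1},
    {"x": 1, "y": -0.45, "z": 0, "ax": 0, "ay": 0, "az": -0.022, "gripper": -1},
    {"x": 1, "y": -0.45, "z": 0, "ax": 0, "ay": 0, "az": -0.022, "gripper": -1},
  ],
)

```text
t: 1.35
eef_pos: [0.3054, -0.4971, 0.2518]
orientation: [[0.854, 0.521, -0.003], [0.521, -0.854, 0.001], [-0.002, -0.003, -1.0]]
contact_force: [0.0, -0.5, 0.3]
gripper_width: 1.0
```

carry_out(
  motion=[
    {"x": 0.95, "y": -0.5, "z": 0, "ax": 0, "ay": 0, "az": -0.022, "gripper": -1},
    {"x": 0.95, "y": -0.5, "z": 0, "ax": 0, "ay": 0, "az": -0.022, "gripper": -1},
    {"x": 0.95, "y": -0.5, "z": 0, "ax": 0, "ay": 0, "az": -0.022, "gripper": -1},
    {"x": 0.95, "y": -0.5, "z": 0, "ax": 0, "ay": 0, "az": -0.022, "gripper": -1},
    {"x": 0.95, "y": -0.5, "z": 0, "ax": 0, "ay": 0, "az": -0.022, "gripper": -1},
  ],
)

```text
t: 1.98
eef_pos: [0.3588, -0.407, 0.2517]
orientation: [[0.777, 0.63, -0.003], [0.63, -0.777, 0.001], [-0.002, -0.003, -1.0]]
contact_force: [0.3, -0.9, 0.2]
gripper_width: 1.0
```

carry_out(
  motion=[
    {"x": 0.9, "y": -0.43, "z": 0, "ax": 0, "ay": 0, "az": -0.017, "gripper": -1},
    {"x": 0.9, "y": -0.43, "z": 0, "ax": 0, "ay": 0, "az": -0.017, "gripper": -1},
    {"x": 0.9, "y": -0.43, "z": 0, "ax": 0, "ay": 0, "az": -0.017, "gripper": -1},
    {"x": 0.9, "y": -0.43, "z": 0, "ax": 0, "ay": 0, "az": -0.017, "gripper": -1},
    {"x": 0.9, "y": -0.43, "z": 0, "ax": 0, "ay": 0, "az": -0.017, "gripper": -1},
  ],
)

```text
t: 2.6
eef_pos: [0.4004, -0.319, 0.2516]
orientation: [[0.708, 0.706, -0.004], [0.706, -0.708, 0.0], [-0.002, -0.003, -1.0]]
contact_force: [-0.4, -0.6, 0.1]
gripper_width: 1.0
```

carry_out(
  motion=[
    {"x": 0.9, "y": -0.41, "z": 0, "ax": 0, "ay": 0, "az": -0.017, "gripper": -1},
    {"x": 0.9, "y": -0.41, "z": 0, "ax": 0, "ay": 0, "az": -0.017, "gripper": -1},
    {"x": 0.9, "y": -0.41, "z": 0, "ax": 0, "ay": 0, "az": -0.017, "gripper": -1},
    {"x": 0.9, "y": -0.41, "z": 0, "ax": 0, "ay": 0, "az": -0.017, "gripper": -1},
    {"x": 0.9, "y": -0.41, "z": 0, "ax": 0, "ay": 0, "az": -0.017, "gripper": -1},
  ],
)

```text
t: 3.22
eef_pos: [0.4343, -0.2286, 0.2513]
orientation: [[0.632, 0.775, -0.004], [0.775, -0.632, 0.0], [-0.003, -0.003, -1.0]]
contact_force: [-0.4, 0.7, 0.3]
gripper_width: 0.999
```

carry_out(
  motion=[
    {"x": 0.9, "y": -0.4, "z": 0, "ax": 0, "ay": 0, "az": -0.014, "gripper": -1},
    {"x": 0.9, "y": -0.4, "z": 0, "ax": 0, "ay": 0, "az": -0.014, "gripper": -1},
    {"x": 0.9, "y": -0.4, "z": 0, "ax": 0, "ay": 0, "az": -0.014, "gripper": -1},
    {"x": 0.9, "y": -0.4, "z": 0, "ax": 0, "ay": 0, "az": -0.014, "gripper": -1},
    {"x": 0.9, "y": -0.4, "z": 0, "ax": 0, "ay": 0, "az": -0.014, "gripper": -1},
  ],
)

```text
t: 3.85
eef_pos: [0.4596, -0.1356, 0.2511]
orientation: [[0.564, 0.826, -0.005], [0.826, -0.564, -0.0], [-0.003, -0.004, -1.0]]
contact_force: [0.4, -0.1, -0.4]
gripper_width: 1.003
```

carry_out(
  motion=[
    {"x": 0.85, "y": -0.4, "z": 0, "ax": 0, "ay": 0, "az": -0.011, "gripper": -1},
    {"x": 0.85, "y": -0.4, "z": 0, "ax": 0, "ay": 0, "az": -0.011, "gripper": -1},
    {"x": 0.85, "y": -0.4, "z": 0, "ax": 0, "ay": 0, "az": -0.011, "gripper": -1},
    {"x": 0.85, "y": -0.4, "z": 0, "ax": 0, "ay": 0, "az": -0.011, "gripper": -1},
    {"x": 0.85, "y": -0.4, "z": 0, "ax": 0, "ay": 0, "az": -0.011, "gripper": -1},
  ],
)

```text
t: 4.47
eef_pos: [0.4742, -0.0451, 0.2508]
orientation: [[0.509, 0.861, -0.005], [0.861, -0.509, -0.001], [-0.003, -0.004, -1.0]]
contact_force: [0.7, 0.5, 0.3]
gripper_width: 1.003
```

Run:
```python
from plan import *
plan([((.48,.04,.25),-25),((.48,.12,.25),-22),((.478,.17,.2),-22),((.4776,.1984,.12),-22),((.4776,.1984,.051),-22)])
```

```text
t 4.47 pos [ 0.4742 -0.0451  0.2508] yaw -30.6 tilt 0.3 w 1.003 F [0.7 0.5 0.3]
(0.48, 0.04, 0.25) -25 -> [ 0.762 -0.384  0.007] [-0.0007  0.0005 -0.0156] 
(0.48, 0.12, 0.25) -22 -> [ 0.725 -0.338  0.   ] [ 0.      0.     -0.0083] 
(0.478, 0.17, 0.2) -22 -> [ 0.456 -0.206  0.5  ] [0. 0. 0.] 
(0.4776, 0.1984, 0.12) -22 -> [ 0.262 -0.11   0.8  ] [0. 0. 0.] 
(0.4776, 0.1984, 0.051) -22 -> [0.   0.   0.69] [0. 0. 0.]
```

carry_out(
  motion=[
    {"x": 0.76, "y": -0.38, "z": 0.01, "ax": -0.0007, "ay": 0.0005, "az": -0.0156, "gripper": -1},
    {"x": 0.76, "y": -0.38, "z": 0.01, "ax": -0.0007, "ay": 0.0005, "az": -0.0156, "gripper": -1},
    {"x": 0.76, "y": -0.38, "z": 0.01, "ax": -0.0007, "ay": 0.0005, "az": -0.0156, "gripper": -1},
    {"x": 0.76, "y": -0.38, "z": 0.01, "ax": -0.0007, "ay": 0.0005, "az": -0.0156, "gripper": -1},
    {"x": 0.76, "y": -0.38, "z": 0.01, "ax": -0.0007, "ay": 0.0005, "az": -0.0156, "gripper": -1},
  ],
)

```text
t: 5.1
eef_pos: [0.4803, 0.0374, 0.2495]
orientation: [[0.426, 0.905, -0.0], [0.905, -0.426, -0.001], [-0.001, 0.0, -1.0]]
contact_force: [0.2, 0.4, -0.3]
gripper_width: 1.004
```

carry_out(
  motion=[
    {"x": 0.73, "y": -0.34, "z": 0, "ax": 0, "ay": 0, "az": -0.0083, "gripper": -1},
    {"x": 0.73, "y": -0.34, "z": 0, "ax": 0, "ay": 0, "az": -0.0083, "gripper": -1},
    {"x": 0.73, "y": -0.34, "z": 0, "ax": 0, "ay": 0, "az": -0.0083, "gripper": -1},
    {"x": 0.73, "y": -0.34, "z": 0, "ax": 0, "ay": 0, "az": -0.0083, "gripper": -1},
    {"x": 0.73, "y": -0.34, "z": 0, "ax": 0, "ay": 0, "az": -0.0083, "gripper": -1},
  ],
)

```text
t: 5.72
eef_pos: [0.4808, 0.1158, 0.2492]
orientation: [[0.381, 0.924, -0.001], [0.924, -0.381, -0.002], [-0.002, -0.0, -1.0]]
contact_force: [0.5, 0.4, 0.6]
gripper_width: 0.997
```

carry_out(
  motion=[
    {"x": 0.46, "y": -0.21, "z": 0.5, "ax": 0, "ay": 0, "az": 0, "gripper": -1},
    {"x": 0.46, "y": -0.21, "z": 0.5, "ax": 0, "ay": 0, "az": 0, "gripper": -1},
    {"x": 0.46, "y": -0.21, "z": 0.5, "ax": 0, "ay": 0, "az": 0, "gripper": -1},
    {"x": 0.46, "y": -0.21, "z": 0.5, "ax": 0, "ay": 0, "az": 0, "gripper": -1},
    {"x": 0.46, "y": -0.21, "z": 0.5, "ax": 0, "ay": 0, "az": 0, "gripper": -1},
  ],
)

```text
t: 6.35
eef_pos: [0.4799, 0.1652, 0.2001]
orientation: [[0.383, 0.924, 0.001], [0.924, -0.383, -0.002], [-0.001, 0.002, -1.0]]
contact_force: [0.6, -0.4, -0.5]
gripper_width: 1.001
```

Run:
```python
from plan import *
plan([((.4776,.1984,.12),-22),((.4776,.1984,.051),-22)])
```

```text
t 6.35 pos [0.4799 0.1652 0.2001] yaw -22.5 tilt 0.14 w 1.001 F [ 0.6 -0.4 -0.5]
(0.4776, 0.1984, 0.12) -22 -> [ 0.298 -0.151  0.8  ] [ 0.0003  0.0002 -0.0015] 
(0.4776, 0.1984, 0.051) -22 -> [0.   0.   0.69] [0. 0. 0.]
```

carry_out(
  motion=[
    {"x": 0.3, "y": -0.15, "z": 0.2, "ax": 0, "ay": 0, "az": -0.0015, "gripper": -1},
    {"x": 0.3, "y": -0.15, "z": 0.5, "ax": 0, "ay": 0, "az": -0.0015, "gripper": -1},
    {"x": 0.3, "y": -0.15, "z": 0.8, "ax": 0, "ay": 0, "az": -0.0015, "gripper": -1},
    {"x": 0.3, "y": -0.15, "z": 0.8, "ax": 0, "ay": 0, "az": -0.0015, "gripper": -1},
    {"x": 0.3, "y": -0.15, "z": 0.8, "ax": 0, "ay": 0, "az": -0.0015, "gripper": -1},
  ],
)

```text
t: 6.98
eef_pos: [0.4788, 0.1986, 0.1213]
orientation: [[0.376, 0.927, 0.003], [0.927, -0.376, -0.001], [0.0, 0.004, -1.0]]
contact_force: [0.5, -0.5, -0.6]
gripper_width: 0.998
```

carry_out(
  motion=[
    {"x": 0, "y": 0, "z": 0.2, "ax": 0, "ay": 0, "az": 0, "gripper": -1},
    {"x": 0, "y": 0, "z": 0.4, "ax": 0, "ay": 0, "az": 0, "gripper": -1},
    {"x": 0, "y": 0, "z": 0.6, "ax": 0, "ay": 0, "az": 0, "gripper": -1},
    {"x": 0, "y": 0, "z": 0.69, "ax": 0, "ay": 0, "az": 0, "gripper": -1},
    {"x": 0, "y": 0, "z": 0.69, "ax": 0, "ay": 0, "az": 0, "gripper": -1},
  ],
)

```text
t: 7.6
eef_pos: [0.4781, 0.1983, 0.051]
orientation: [[0.375, 0.927, 0.001], [0.927, -0.375, -0.002], [-0.001, 0.002, -1.0]]
contact_force: [-0.6, -0.0, 0.7]
gripper_width: 0.999
```

carry_out(
  motion=[
    {"x": 0, "y": 0, "z": 0, "ax": 0, "ay": 0, "az": 0, "gripper": 0},
    {"x": 0, "y": 0, "z": 0, "ax": 0, "ay": 0, "az": 0, "gripper": 0.2},
    {"x": 0, "y": 0, "z": 0, "ax": 0, "ay": 0, "az": 0, "gripper": 0.5},
    {"x": 0, "y": 0, "z": 0, "ax": 0, "ay": 0, "az": 0, "gripper": 1},
    {"x": 0, "y": 0, "z": 0, "ax": 0, "ay": 0, "az": 0, "gripper": 1},
  ],
  squeeze=30,
)

```text
t: 8.22
eef_pos: [0.4784, 0.1985, 0.0516]
orientation: [[0.375, 0.927, 0.002], [0.927, -0.375, -0.002], [-0.001, 0.002, -1.0]]
contact_force: [-1.2, -0.3, 3.3]
gripper_width: 0.342
```

carry_out(
  motion=[
    {"x": 0, "y": 0, "z": 0, "ax": 0, "ay": 0, "az": 0, "gripper": 1},
    {"x": 0, "y": 0, "z": 0, "ax": 0, "ay": 0, "az": 0, "gripper": 1},
    {"x": 0, "y": 0, "z": 0, "ax": 0, "ay": 0, "az": 0, "gripper": 1},
    {"x": 0, "y": 0, "z": -0.1, "ax": 0, "ay": 0, "az": 0, "gripper": 1},
    {"x": 0, "y": 0, "z": -0.2, "ax": 0, "ay": 0, "az": 0, "gripper": 1},
  ],
)

```text
t: 8.85
eef_pos: [0.4781, 0.1984, 0.0719]
orientation: [[0.375, 0.927, 0.001], [0.927, -0.375, -0.002], [-0.001, 0.002, -1.0]]
contact_force: [0.8, 0.0, -0.4]
gripper_width: 0.343
```

Run:
```python
from plan import *
plan([((.4776,.1984,.16),-22)])
import cv2
f=r.grab_frame("scene"); cv2.imwrite("pics/c.png",cv2.resize(f["color"][180:400,180:420,::-1],None,fx=2.5,fy=2.5))
```

```text
t 8.85 pos [0.4781 0.1984 0.0719] yaw -22.0 tilt 0.13 w 0.343 F [ 0.8  0.  -0.4]
(0.4776, 0.1984, 0.16) -22 -> [-0.003 -0.003 -0.881] [ 0.0003  0.0002 -0.0001]
```

View pics/c.png

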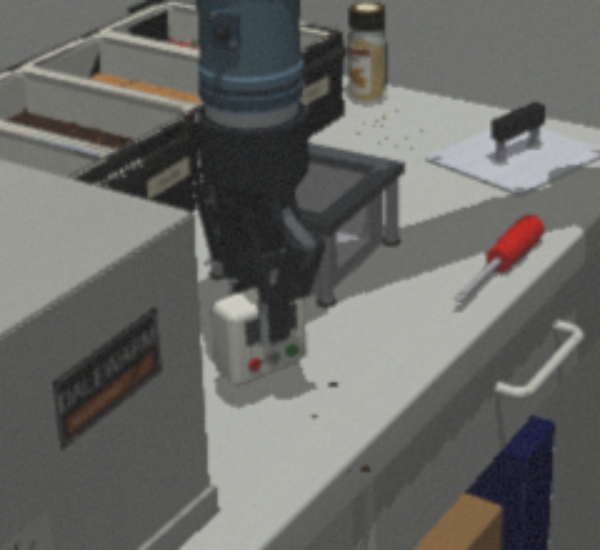

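The timer is gripped with the display clear and has been lifted about 20 mm. I'll carry it over the housing now.

Run:
```python
from plan import *
plan([((.478,.1984,.165),-22),((.51,.13,.17),-14),((.54,.06,.17),-5),((.567,.0055,.17),3.6),((.567,.0055,.12),3.6),((.567,.0055,.0575),3.6)])
```

```text
t 8.9 pos [0.4793 0.199  0.0734] yaw -22.0 tilt 0.23 w 0.346 F [ 0.5  0.4 -0.4]
(0.478, 0.1984, 0.165) -22 -> [-0.01  -0.006 -0.916] [ 0.0006 -0.0001 -0.0001] 
(0.51, 0.13, 0.17) -14 -> [-0.514  0.553 -0.05 ] [ 0.      0.     -0.0222] 
(0.54, 0.06, 0.17) -5 -> [-0.607  0.46   0.   ] [ 0.     0.    -0.025] 
(0.567, 0.0055, 0.17) 3.6 -> [-0.519  0.316  0.   ] [ 0.      0.     -0.0239] 
(0.567, 0.0055, 0.12) 3.6 -> [0.  0.  0.5] [0. 0. 0.] 
(0.567, 0.0055, 0.0575) 3.6 -> [0.    0.    0.625] [0. 0. 0.]
```

carry_out(
  motion=[
    {"x": -0.01, "y": 0, "z": -0.2, "ax": 0, "ay": 0, "az": 0, "gripper": 1},
    {"x": -0.01, "y": 0, "z": -0.5, "ax": 0, "ay": 0, "az": 0, "gripper": 1},
    {"x": -0.01, "y": 0, "z": -0.8, "ax": 0, "ay": 0, "az": 0, "gripper": 1},
    {"x": -0.01, "y": 0, "z": -0.95, "ax": 0, "ay": 0, "az": 0, "gripper": 1},
    {"x": -0.01, "y": 0, "z": -0.95, "ax": 0, "ay": 0, "az": 0, "gripper": 1},
  ],
)

```text
t: 9.52
eef_pos: [0.4794, 0.1985, 0.17]
orientation: [[0.375, 0.927, 0.007], [0.927, -0.375, -0.0], [0.002, 0.007, -1.0]]
contact_force: [0.2, -0.3, -0.9]
gripper_width: 0.347
```

carry_out(
  motion=[
    {"x": -0.1, "y": 0.11, "z": 0, "ax": 0, "ay": 0, "az": -0.0045, "gripper": 1},
    {"x": -0.23, "y": 0.25, "z": 0, "ax": 0, "ay": 0, "az": -0.01, "gripper": 1},
    {"x": -0.38, "y": 0.41, "z": 0, "ax": 0, "ay": 0, "az": -0.016, "gripper": 1},
    {"x": -0.51, "y": 0.55, "z": 0, "ax": 0, "ay": 0, "az": -0.022, "gripper": 1},
    {"x": -0.51, "y": 0.55, "z": 0, "ax": 0, "ay": 0, "az": -0.022, "gripper": 1},
  ],
)

```text
t: 10.15
eef_pos: [0.511, 0.1282, 0.1687]
orientation: [[0.248, 0.969, 0.004], [0.969, -0.248, -0.002], [-0.0, 0.005, -1.0]]
contact_force: [0.5, 0.0, -1.5]
gripper_width: 0.344
```

carry_out(
  motion=[
    {"x": -0.12, "y": 0.09, "z": 0, "ax": 0, "ay": 0, "az": -0.005, "gripper": 1},
    {"x": -0.27, "y": 0.21, "z": 0, "ax": 0, "ay": 0, "az": -0.011, "gripper": 1},
    {"x": -0.45, "y": 0.34, "z": 0, "ax": 0, "ay": 0, "az": -0.018, "gripper": 1},
    {"x": -0.61, "y": 0.46, "z": 0, "ax": 0, "ay": 0, "az": -0.025, "gripper": 1},
    {"x": -0.61, "y": 0.46, "z": 0, "ax": 0, "ay": 0, "az": -0.025, "gripper": 1},
  ],
)

```text
t: 10.78
eef_pos: [0.5401, 0.0569, 0.1681]
orientation: [[0.097, 0.995, 0.003], [0.995, -0.097, -0.002], [-0.001, 0.003, -1.0]]
contact_force: [-0.3, 0.7, -0.6]
gripper_width: 0.345
```

carry_out(
  motion=[
    {"x": -0.15, "y": 0.1, "z": 0, "ax": 0, "ay": 0, "az": -0.006, "gripper": 1},
    {"x": -0.3, "y": 0.2, "z": 0, "ax": 0, "ay": 0, "az": -0.012, "gripper": 1},
    {"x": -0.42, "y": 0.27, "z": 0, "ax": 0, "ay": 0, "az": -0.019, "gripper": 1},
    {"x": -0.52, "y": 0.32, "z": 0, "ax": 0, "ay": 0, "az": -0.024, "gripper": 1},
    {"x": -0.52, "y": 0.32, "z": 0, "ax": 0, "ay": 0, "az": -0.024, "gripper": 1},
  ],
)

```text
t: 11.4
eef_pos: [0.5664, 0.0029, 0.1678]
orientation: [[-0.053, 0.999, 0.002], [0.999, 0.053, -0.001], [-0.001, 0.002, -1.0]]
contact_force: [0.9, -0.4, -1.9]
gripper_width: 0.345
```

Run:
```python
from plan import *
plan([((.567,.0055,.12),3.6),((.567,.0055,.0575),3.6)])
```

```text
t 11.4 pos [0.5664 0.0029 0.1678] yaw 3.0 tilt 0.11 w 0.345 F [ 0.9 -0.4 -1.9]
(0.567, 0.0055, 0.12) 3.6 -> [0.026 0.006 0.478] [ 0.0003  0.0001 -0.0016] 
(0.567, 0.0055, 0.0575) 3.6 -> [0.    0.    0.625] [0. 0. 0.]
```

carry_out(
  motion=[
    {"x": 0.03, "y": 0, "z": 0.05, "ax": 0, "ay": 0, "az": -0.0015, "gripper": 1},
    {"x": 0.03, "y": 0, "z": 0.15, "ax": 0, "ay": 0, "az": -0.0015, "gripper": 1},
    {"x": 0.03, "y": 0, "z": 0.3, "ax": 0, "ay": 0, "az": -0.0015, "gripper": 1},
    {"x": 0.03, "y": 0, "z": 0.48, "ax": 0, "ay": 0, "az": -0.0015, "gripper": 1},
    {"x": 0.03, "y": 0, "z": 0.48, "ax": 0, "ay": 0, "az": -0.0015, "gripper": 1},
  ],
)

```text
t: 12.02
eef_pos: [0.5642, 0.0056, 0.117]
orientation: [[-0.062, 0.998, -0.004], [0.998, 0.062, -0.001], [-0.0, -0.004, -1.0]]
contact_force: [-0.3, -0.3, -1.1]
gripper_width: 0.343
```

carry_out(
  motion=[
    {"x": 0, "y": 0, "z": 0.15, "ax": 0, "ay": 0, "az": 0, "gripper": 1},
    {"x": 0, "y": 0, "z": 0.3, "ax": 0, "ay": 0, "az": 0, "gripper": 1},
    {"x": 0, "y": 0, "z": 0.45, "ax": 0, "ay": 0, "az": 0, "gripper": 1},
    {"x": 0, "y": 0, "z": 0.57, "ax": 0, "ay": 0, "az": 0, "gripper": 1},
    {"x": 0, "y": 0, "z": 0.62, "ax": 0, "ay": 0, "az": 0, "gripper": 1},
  ],
)

```text
t: 12.65
eef_pos: [0.563, 0.0056, 0.0554]
orientation: [[-0.062, 0.998, -0.008], [0.998, 0.062, -0.002], [-0.002, -0.008, -1.0]]
contact_force: [-9.7, -2.1, 27.7]
gripper_width: 0.342
```

Run:
```python
from plan import *
plan([((.567,.0055,.056),3.6)])
```

```text
t 12.65 pos [0.563  0.0056 0.0554] yaw 3.5 tilt 0.45 w 0.342 F [-9.7 -2.1 27.7]
(0.567, 0.0055, 0.056) 3.6 -> [-0.003  0.04  -0.006] [-0.0012  0.0003 -0.0001]
```

The timer is on the floor, pressed with about 28 N. I'll ease off, open partly and retreat.

carry_out(
  motion=[
    {"x": 0, "y": 0.01, "z": -0.015, "ax": 0, "ay": 0, "az": 0, "gripper": 1},
    {"x": 0, "y": 0.01, "z": -0.015, "ax": 0, "ay": 0, "az": 0, "gripper": 0},
    {"x": 0, "y": 0.01, "z": -0.015, "ax": 0, "ay": 0, "az": 0, "gripper": 0},
    {"x": 0, "y": 0.01, "z": -0.015, "ax": 0, "ay": 0, "az": 0, "gripper": 0},
    {"x": 0, "y": 0.01, "z": -0.015, "ax": 0, "ay": 0, "az": 0, "gripper": 0},
  ],
)

```text
t: 13.28
eef_pos: [0.564, 0.0056, 0.0569]
orientation: [[-0.062, 0.998, -0.008], [0.998, 0.062, -0.002], [-0.002, -0.008, -1.0]]
contact_force: [-0.2, 0.2, -0.1]
gripper_width: 0.498
```

carry_out(
  motion=[
    {"x": 0, "y": 0, "z": -0.1, "ax": 0, "ay": 0, "az": 0, "gripper": 0},
    {"x": 0, "y": 0, "z": -0.25, "ax": 0, "ay": 0, "az": 0, "gripper": 0},
    {"x": 0, "y": 0, "z": -0.5, "ax": 0, "ay": 0, "az": 0, "gripper": 0},
    {"x": 0, "y": 0, "z": -0.8, "ax": 0, "ay": 0, "az": 0, "gripper": 0},
    {"x": 0, "y": 0, "z": -1, "ax": 0, "ay": 0, "az": 0, "gripper": 0},
  ],
)

```text
t: 13.9
eef_pos: [0.5658, 0.006, 0.1596]
orientation: [[-0.062, 0.998, -0.004], [0.998, 0.062, -0.002], [-0.002, -0.004, -1.0]]
contact_force: [-0.2, 0.6, -0.2]
gripper_width: 0.503
```

Run:
```python
from plan import *
plan([((.555,-.07,.18),-3),((.535,-.15,.18),-9),((.515,-.23,.17),-14),((.5006,-.2776,.12),-14),((.5006,-.2776,.045),-14)])
```

```text
t 13.9 pos [0.5658 0.006  0.1596] yaw 3.6 tilt 0.28 w 0.503 F [-0.2  0.6 -0.2]
(0.555, -0.07, 0.18) -3 -> [-0.753 -0.156 -0.202] [-0.0007  0.0004  0.0182] 
(0.535, -0.15, 0.18) -9 -> [-0.809 -0.158  0.   ] [0.     0.     0.0167] 
(0.515, -0.23, 0.17) -14 -> [-0.821 -0.072  0.1  ] [0.     0.     0.0139] 
(0.5006, -0.2776, 0.12) -14 -> [-0.497 -0.025  0.5  ] [0. 0. 0.] 
(0.5006, -0.2776, 0.045) -14 -> [0.   0.   0.75] [0. 0. 0.]
```

carry_out(
  motion=[
    {"x": -0.2, "y": -0.05, "z": -0.2, "ax": -0.0007, "ay": 0.0004, "az": 0.009, "gripper": 0},
    {"x": -0.75, "y": -0.16, "z": -0.2, "ax": -0.0007, "ay": 0.0004, "az": 0.018, "gripper": 0},
    {"x": -0.75, "y": -0.16, "z": -0.2, "ax": -0.0007, "ay": 0.0004, "az": 0.018, "gripper": 0},
    {"x": -0.75, "y": -0.16, "z": -0.2, "ax": -0.0007, "ay": 0.0004, "az": 0.018, "gripper": 0},
    {"x": -0.75, "y": -0.16, "z": -0.2, "ax": -0.0007, "ay": 0.0004, "az": 0.018, "gripper": 0},
  ],
)

```text
t: 14.52
eef_pos: [0.5546, -0.068, 0.18]
orientation: [[0.048, 0.999, 0.0], [0.999, -0.048, 0.001], [0.001, 0.0, -1.0]]
contact_force: [-0.0, -0.1, -0.3]
gripper_width: 0.5
```

carry_out(
  motion=[
    {"x": -0.81, "y": -0.16, "z": 0, "ax": 0, "ay": 0, "az": 0.0167, "gripper": -0.5},
    {"x": -0.81, "y": -0.16, "z": 0, "ax": 0, "ay": 0, "az": 0.0167, "gripper": -0.5},
    {"x": -0.81, "y": -0.16, "z": 0, "ax": 0, "ay": 0, "az": 0.0167, "gripper": -0.5},
    {"x": -0.81, "y": -0.16, "z": 0, "ax": 0, "ay": 0, "az": 0.0167, "gripper": -0.5},
    {"x": -0.81, "y": -0.16, "z": 0, "ax": 0, "ay": 0, "az": 0.0167, "gripper": -0.5},
  ],
)

```text
t: 15.15
eef_pos: [0.5353, -0.1455, 0.18]
orientation: [[0.149, 0.989, 0.001], [0.989, -0.149, 0.002], [0.002, 0.0, -1.0]]
contact_force: [0.4, -0.0, -0.1]
gripper_width: 0.749
```

Run:
```python
from plan import *
from h import *
f=r.grab_frame("top"); W=world(f)
np.savez("top1.npz",**f)
m=np.zeros((480,640),bool); m[205:250,283:322]=1
m&=(W[...,2]>.045)&(W[...,2]<.0705); p=rect(W,m); print("timer top",p, np.nanmedian(W[m][:,2]))
s=r.grab_frame("scene")
a=cv2.resize(f["color"][180:290,260:450,::-1],(760,440),interpolation=cv2.INTER_CUBIC)
cv2.imwrite("pics/d.png",a)
cv2.imwrite("pics/e.png",cv2.resize(s["color"][200:330,240:450,::-1],None,fx=3.6,fy=3.6,interpolation=cv2.INTER_CUBIC))
plan([((.515,-.23,.17),-14),((.5006,-.2776,.12),-14),((.5006,-.2776,.042),-14)])
```

```text
timer top (447, array([562.8,   2.6]), array([111.4,  95.7]), 0.3, [[507.0, 50.0], [507.0, -45.0], [619.0, -45.0], [618.0, 51.0]]) 0.06327260131782111
t 15.25 pos [ 0.5352 -0.1463  0.18  ] yaw -8.6 tilt 0.11 w 0.749 F [ 0.5 -0.   0.2]
(0.515, -0.23, 0.17) -14 -> [-0.858 -0.074  0.098] [ 0.     -0.0003  0.0149] 
(0.5006, -0.2776, 0.12) -14 -> [-0.497 -0.025  0.5  ] [0. 0. 0.] 
(0.5006, -0.2776, 0.042) -14 -> [0.   0.   0.78] [0. 0. 0.]
```

View pics/d.png

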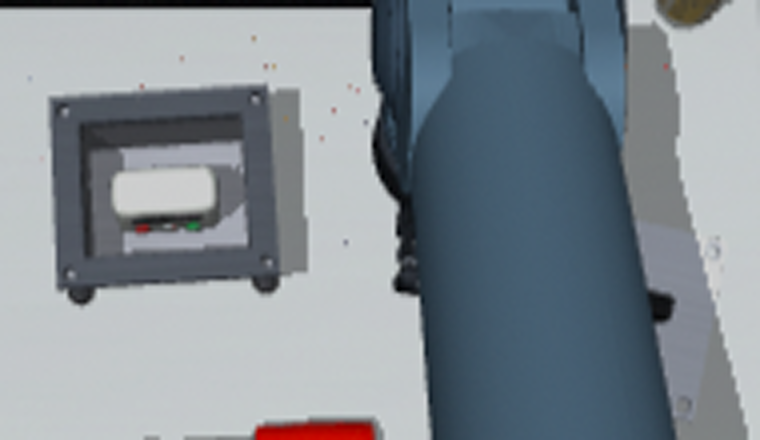

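View pics/e.png

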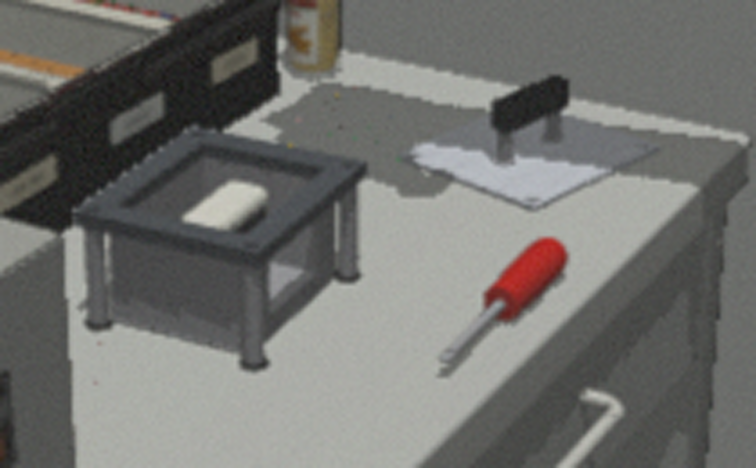

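The timer stands upright and square in the housing at crop (163,192), buttons toward the window. It has been released. Next I'll get the cover's pose more precisely from the unobstructed first top picture.

Run:
```python
from h import *
f=dict(np.load("top0.npz"))
cv2.imwrite("pics/g.png",cv2.resize(f["color"][220:292,372:452,::-1],None,fx=8,fy=8,interpolation=cv2.INTER_CUBIC))
f=dict(np.load("top1.npz")); W=world(f); c=f["color"].astype(int)
m=np.zeros((480,640),bool); m[205:250,283:322]=1
m&=(c.min(2)>185)&(W[...,2]>.055); print("timer",rect(W,m),np.median(W[m][:,2]))
```

```text
timer (230, array([562.7,   5.8]), array([25.1, 58.2]), 3.4, [[548.0, 34.0], [552.0, -24.0], [577.0, -23.0], [574.0, 36.0]]) 0.06484027471912918
```

View pics/g.png

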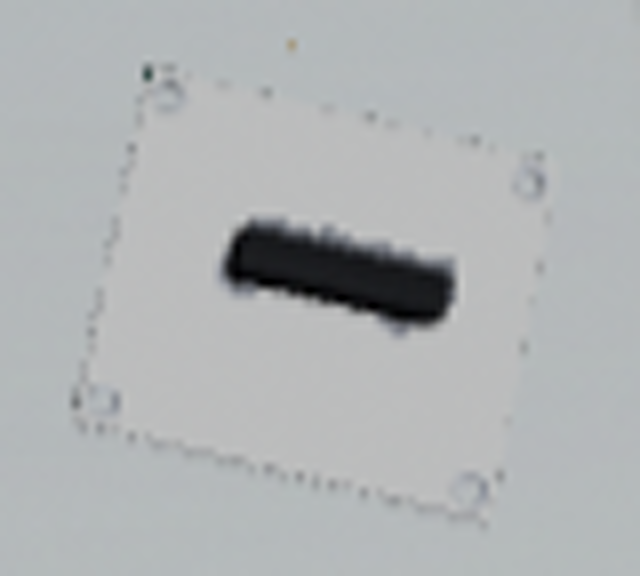

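Run:
```python
from h import *
f=dict(np.load("top0.npz")); K,R,t=f["mtx"],f["R"],f["t"]; C=-R.T@t
def ray(u,v,z):
    d=R.T@np.linalg.inv(K)@[u,v,1]; return C+d*(z-C[2])/d[2]
H=np.array([ray((a+.5)/8-.5+372,(b+.5)/8-.5+220,.003)[:2] for a,b in [(168,95),(530,182),(470,490),(101,400)]])
print(H.round(4),H.mean(0).round(4))
for i,j in((0,1),(1,2),(2,3),(3,0)): d=H[j]-H[i]; print(np.linalg.norm(d).round(4),np.degrees(np.arctan2(d[1],d[0])).round(1))
# same for housing threads from crop a (5x, offset 170,180)
T=np.array([ray((a+.5)/5-.5+170,(b+.5)/5-.5+180,.075)[:2] for a,b in [(531,139),(769,124),(784,328),(539,343)]])
print(T.round(4),T.mean(0).round(4))
for i,j in((0,1),(1,2),(2,3),(3,0)): d=T[j]-T[i]; print(np.linalg.norm(d).round(4),np.degrees(np.arctan2(d[1],d[0])).round(1))
```

```text
[[ 0.5651 -0.2316]
 [ 0.5363 -0.3482]
 [ 0.4363 -0.3243]
 [ 0.4651 -0.2073]] [ 0.5007 -0.2779]
0.1201 -103.9
0.1028 166.5
0.1205 76.2
0.1029 -13.7
[[ 0.6108  0.0667]
 [ 0.6185 -0.0512]
 [ 0.5158 -0.0585]
 [ 0.5083  0.0607]] [0.5634 0.0044]
0.1181 -86.3
0.103 -175.9
0.1195 93.6
0.1026 3.3
```

carry_out(
  motion=[
    {"x": -0.86, "y": -0.07, "z": 0.1, "ax": 0, "ay": -0.0003, "az": 0.0145, "gripper": -0.5},
    {"x": -0.86, "y": -0.07, "z": 0.1, "ax": 0, "ay": -0.0003, "az": 0.0145, "gripper": -0.5},
    {"x": -0.86, "y": -0.07, "z": 0.1, "ax": 0, "ay": -0.0003, "az": 0.0145, "gripper": -0.5},
    {"x": -0.86, "y": -0.07, "z": 0.1, "ax": 0, "ay": -0.0003, "az": 0.0145, "gripper": -0.5},
    {"x": -0.86, "y": -0.07, "z": 0.1, "ax": 0, "ay": -0.0003, "az": 0.0145, "gripper": -0.5},
  ],
)

```text
t: 15.88
eef_pos: [0.5163, -0.2277, 0.1701]
orientation: [[0.235, 0.972, 0.001], [0.972, -0.235, 0.001], [0.001, 0.001, -1.0]]
contact_force: [0.2, 0.6, -0.8]
gripper_width: 0.752
```

carry_out(
  motion=[
    {"x": -0.5, "y": -0.03, "z": 0.5, "ax": 0, "ay": 0, "az": 0, "gripper": -0.5},
    {"x": -0.5, "y": -0.03, "z": 0.5, "ax": 0, "ay": 0, "az": 0, "gripper": -0.5},
    {"x": -0.5, "y": -0.03, "z": 0.5, "ax": 0, "ay": 0, "az": 0, "gripper": -0.5},
    {"x": -0.5, "y": -0.03, "z": 0.5, "ax": 0, "ay": 0, "az": 0, "gripper": -0.5},
    {"x": -0.5, "y": -0.03, "z": 0.5, "ax": 0, "ay": 0, "az": 0, "gripper": -0.5},
  ],
)

```text
t: 16.5
eef_pos: [0.5032, -0.2743, 0.1214]
orientation: [[0.233, 0.972, 0.003], [0.972, -0.233, 0.0], [0.001, 0.003, -1.0]]
contact_force: [-0.2, -0.5, 0.5]
gripper_width: 0.751
```

Run:
```python
from plan import *
plan([((.5007,-.2778,.042),-13.7)])
```

```text
t 16.5 pos [ 0.5032 -0.2743  0.1214] yaw -13.5 tilt 0.19 w 0.751 F [-0.2 -0.5  0.5]
(0.5007, -0.2778, 0.042) -13.7 -> [-0.041 -0.019  0.794] [ 0.0005 -0.0002  0.0006]
```

carry_out(
  motion=[
    {"x": -0.04, "y": -0.02, "z": 0.2, "ax": 0.0005, "ay": 0, "az": 0.0006, "gripper": -0.5},
    {"x": -0.04, "y": -0.02, "z": 0.4, "ax": 0.0005, "ay": 0, "az": 0.0006, "gripper": -0.5},
    {"x": -0.04, "y": -0.02, "z": 0.6, "ax": 0.0005, "ay": 0, "az": 0.0006, "gripper": -0.5},
    {"x": -0.04, "y": -0.02, "z": 0.8, "ax": 0.0005, "ay": 0, "az": 0.0006, "gripper": -0.5},
    {"x": -0.04, "y": -0.02, "z": 0.8, "ax": 0.0005, "ay": 0, "az": 0.0006, "gripper": -0.5},
  ],
)

```text
t: 17.12
eef_pos: [0.4986, -0.2767, 0.0386]
orientation: [[0.236, 0.972, -0.004], [0.972, -0.236, 0.004], [0.003, -0.005, -1.0]]
contact_force: [-0.2, -0.3, -0.0]
gripper_width: 0.752
```

Run:
```python
from plan import *
plan([((.5007,-.2778,.042),-13.7)])
```

```text
t 17.12 pos [ 0.4986 -0.2767  0.0386] yaw -13.7 tilt 0.33 w 0.752 F [-0.2 -0.3 -0. ]
(0.5007, -0.2778, 0.042) -13.7 -> [-0.006  0.023 -0.034] [-0.0008 -0.0004  0.0001]
```

carry_out(
  motion=[
    {"x": -0.006, "y": 0.023, "z": -0.034, "ax": -0.0008, "ay": -0.0004, "az": 0, "gripper": -0.5},
    {"x": -0.006, "y": 0.023, "z": -0.034, "ax": -0.0008, "ay": -0.0004, "az": 0, "gripper": 0},
    {"x": -0.006, "y": 0.023, "z": -0.034, "ax": -0.0008, "ay": -0.0004, "az": 0, "gripper": 0.4},
    {"x": -0.006, "y": 0.023, "z": -0.034, "ax": -0.0008, "ay": -0.0004, "az": 0, "gripper": 0.5},
    {"x": -0.006, "y": 0.023, "z": -0.034, "ax": -0.0008, "ay": -0.0004, "az": 0, "gripper": 1},
  ],
  squeeze=70,
)

```text
t: 17.75
eef_pos: [0.5008, -0.278, 0.0425]
orientation: [[0.236, 0.972, 0.0], [0.972, -0.236, -0.0], [-0.0, 0.0, -1.0]]
contact_force: [-1.1, 0.2, 3.3]
gripper_width: 0.172
```

carry_out(
  motion=[
    {"x": 0, "y": 0, "z": 0, "ax": 0, "ay": 0, "az": 0, "gripper": 1},
    {"x": 0, "y": 0, "z": 0, "ax": 0, "ay": 0, "az": 0, "gripper": 1},
    {"x": 0, "y": 0, "z": 0, "ax": 0, "ay": 0, "az": 0, "gripper": 1},
    {"x": 0, "y": 0, "z": 0, "ax": 0, "ay": 0, "az": 0, "gripper": 1},
    {"x": 0, "y": 0, "z": 0, "ax": 0, "ay": 0, "az": 0, "gripper": 1},
  ],
)

```text
t: 18.38
eef_pos: [0.5008, -0.278, 0.0425]
orientation: [[0.236, 0.972, 0.0], [0.972, -0.236, -0.0], [-0.0, 0.0, -1.0]]
contact_force: [-1.4, 0.1, 1.5]
gripper_width: 0.176
```

Run:
```python
from plan import *
plan([((.5007,-.2778,.13),-13.7),((.515,-.2,.16),-9),((.535,-.12,.17),-4),((.555,-.045,.17),0)])
```

```text
t 18.38 pos [ 0.5008 -0.278   0.0425] yaw -13.7 tilt 0.02 w 0.176 F [-1.4  0.1  1.5]
(0.5007, -0.2778, 0.13) -13.7 -> [ 0.001 -0.001 -0.875] [0.     0.0001 0.0001] 
(0.515, -0.2, 0.16) -9 -> [ 0.79  -0.045 -0.3  ] [ 0.      0.     -0.0131] 
(0.535, -0.12, 0.17) -4 -> [ 0.821  0.072 -0.1  ] [ 0.      0.     -0.0139] 
(0.555, -0.045, 0.17) 0 -> [0.762 0.147 0.   ] [ 0.      0.     -0.0111]
```

Gripped at width 0.176 (15 mm) and centred on the plate. I'll lift and carry.

carry_out(
  motion=[
    {"x": 0, "y": 0, "z": -0.15, "ax": 0, "ay": 0, "az": 0, "gripper": 1},
    {"x": 0, "y": 0, "z": -0.35, "ax": 0, "ay": 0, "az": 0, "gripper": 1},
    {"x": 0, "y": 0, "z": -0.6, "ax": 0, "ay": 0, "az": 0, "gripper": 1},
    {"x": 0, "y": 0, "z": -0.9, "ax": 0, "ay": 0, "az": 0, "gripper": 1},
    {"x": 0, "y": 0, "z": -1, "ax": 0, "ay": 0, "az": 0, "gripper": 1},
  ],
)

```text
t: 19.0
eef_pos: [0.5027, -0.2786, 0.1458]
orientation: [[0.236, 0.972, 0.005], [0.972, -0.236, -0.003], [-0.002, 0.006, -1.0]]
contact_force: [1.0, -0.7, -3.0]
gripper_width: 0.174
```

carry_out(
  motion=[
    {"x": 0.15, "y": 0, "z": -0.1, "ax": 0, "ay": 0, "az": -0.002, "gripper": 1},
    {"x": 0.35, "y": -0.02, "z": -0.2, "ax": 0, "ay": 0, "az": -0.005, "gripper": 1},
    {"x": 0.6, "y": -0.04, "z": -0.3, "ax": 0, "ay": 0, "az": -0.009, "gripper": 1},
    {"x": 0.79, "y": -0.05, "z": -0.3, "ax": 0, "ay": 0, "az": -0.013, "gripper": 1},
    {"x": 0.79, "y": -0.05, "z": -0.3, "ax": 0, "ay": 0, "az": -0.013, "gripper": 1},
  ],
)

```text
t: 19.62
eef_pos: [0.5168, -0.1967, 0.1753]
orientation: [[0.15, 0.989, 0.005], [0.989, -0.15, -0.002], [-0.001, 0.005, -1.0]]
contact_force: [0.7, 0.3, -4.0]
gripper_width: 0.173
```

carry_out(
  motion=[
    {"x": 0.15, "y": 0.01, "z": 0, "ax": 0, "ay": 0, "az": -0.003, "gripper": 1},
    {"x": 0.35, "y": 0.03, "z": 0, "ax": 0, "ay": 0, "az": -0.006, "gripper": 1},
    {"x": 0.6, "y": 0.05, "z": 0, "ax": 0, "ay": 0, "az": -0.01, "gripper": 1},
    {"x": 0.82, "y": 0.07, "z": 0, "ax": 0, "ay": 0, "az": -0.014, "gripper": 1},
    {"x": 0.82, "y": 0.07, "z": 0, "ax": 0, "ay": 0, "az": -0.014, "gripper": 1},
  ],
)

```text
t: 20.25
eef_pos: [0.5369, -0.1125, 0.1756]
orientation: [[0.056, 0.998, 0.006], [0.998, -0.056, -0.0], [0.0, 0.006, -1.0]]
contact_force: [-0.1, -0.1, -3.1]
gripper_width: 0.175
```

Run:
```python
from plan import *
plan([((.552,-.06,.17),0),((.564,.0048,.17),3.6),((.564,.0048,.145),3.6)])
```

```text
t 20.25 pos [ 0.5369 -0.1125  0.1756] yaw -3.2 tilt 0.32 w 0.175 F [-0.1 -0.1 -3.1]
(0.552, -0.06, 0.17) 0 -> [0.533 0.121 0.057] [ 0.0009 -0.     -0.009 ] 
(0.564, 0.0048, 0.17) 3.6 -> [0.648 0.12  0.   ] [ 0.    0.   -0.01] 
(0.564, 0.0048, 0.145) 3.6 -> [0.   0.   0.25] [0. 0. 0.]
```

carry_out(
  motion=[
    {"x": 0.1, "y": 0.02, "z": 0, "ax": 0.0005, "ay": 0, "az": -0.002, "gripper": 1},
    {"x": 0.25, "y": 0.06, "z": 0, "ax": 0.0009, "ay": 0, "az": -0.005, "gripper": 1},
    {"x": 0.4, "y": 0.09, "z": 0, "ax": 0.0009, "ay": 0, "az": -0.007, "gripper": 1},
    {"x": 0.53, "y": 0.12, "z": 0, "ax": 0.0009, "ay": 0, "az": -0.009, "gripper": 1},
    {"x": 0.53, "y": 0.12, "z": 0, "ax": 0.0009, "ay": 0, "az": -0.009, "gripper": 1},
  ],
)

```text
t: 20.88
eef_pos: [0.5523, -0.058, 0.1759]
orientation: [[-0.004, 1.0, 0.0], [1.0, 0.004, 0.001], [0.001, 0.0, -1.0]]
contact_force: [-0.7, 0.1, -2.8]
gripper_width: 0.171
```

carry_out(
  motion=[
    {"x": 0.12, "y": 0.02, "z": 0, "ax": 0, "ay": 0, "az": -0.002, "gripper": 1},
    {"x": 0.3, "y": 0.05, "z": 0, "ax": 0, "ay": 0, "az": -0.005, "gripper": 1},
    {"x": 0.5, "y": 0.09, "z": 0, "ax": 0, "ay": 0, "az": -0.008, "gripper": 1},
    {"x": 0.65, "y": 0.12, "z": 0, "ax": 0, "ay": 0, "az": -0.01, "gripper": 1},
    {"x": 0.65, "y": 0.12, "z": 0, "ax": 0, "ay": 0, "az": -0.01, "gripper": 1},
  ],
)

```text
t: 21.5
eef_pos: [0.5642, 0.01, 0.1762]
orientation: [[-0.071, 0.997, 0.001], [0.997, 0.071, 0.002], [0.002, 0.001, -1.0]]
contact_force: [0.4, -0.1, -2.7]
gripper_width: 0.174
```

Run:
```python
from plan import *
plan([((.564,.0048,.1385),3.6)])
```

```text
t 21.5 pos [0.5642 0.01   0.1762] yaw 4.1 tilt 0.14 w 0.174 F [ 0.4 -0.1 -2.7]
(0.564, 0.0048, 0.1385) 3.6 -> [-0.053 -0.006  0.377] [ 0.0002 -0.0004  0.0013]
```

carry_out(
  motion=[
    {"x": -0.05, "y": -0.01, "z": 0.05, "ax": 0, "ay": 0, "az": 0.0013, "gripper": 1},
    {"x": -0.05, "y": -0.01, "z": 0.15, "ax": 0, "ay": 0, "az": 0.0013, "gripper": 1},
    {"x": -0.05, "y": -0.01, "z": 0.25, "ax": 0, "ay": 0, "az": 0.0013, "gripper": 1},
    {"x": -0.05, "y": -0.01, "z": 0.32, "ax": 0, "ay": 0, "az": 0.0013, "gripper": 1},
    {"x": -0.05, "y": -0.01, "z": 0.36, "ax": 0, "ay": 0, "az": 0.0013, "gripper": 1},
  ],
)

```text
t: 22.12
eef_pos: [0.5632, 0.0049, 0.1393]
orientation: [[-0.063, 0.998, -0.0], [0.998, 0.063, 0.002], [0.002, -0.0, -1.0]]
contact_force: [-0.1, -0.2, -2.9]
gripper_width: 0.176
```

Run:
```python
from plan import *
from h import *
plan([((.564,.0048,.1285),3.6)])
f=r.grab_frame("top"); s=r.grab_frame("scene")
np.savez("top2.npz",**f); np.savez("scene2.npz",**s)
a=cv2.resize(f["color"][185:265,262:342,::-1],(400,400),interpolation=cv2.INTER_CUBIC)
b=cv2.resize(s["color"][220:310,255:345,::-1],(400,400),interpolation=cv2.INTER_CUBIC)
cv2.imwrite("pics/i.png",np.hstack([a,b]))
```

```text
t 22.12 pos [0.5632 0.0049 0.1393] yaw 3.6 tilt 0.14 w 0.176 F [-0.1 -0.2 -2.9]
(0.564, 0.0048, 0.1285) 3.6 -> [-0.002  0.008  0.108] [-0.     -0.0004 -0.    ]
```

View pics/i.png

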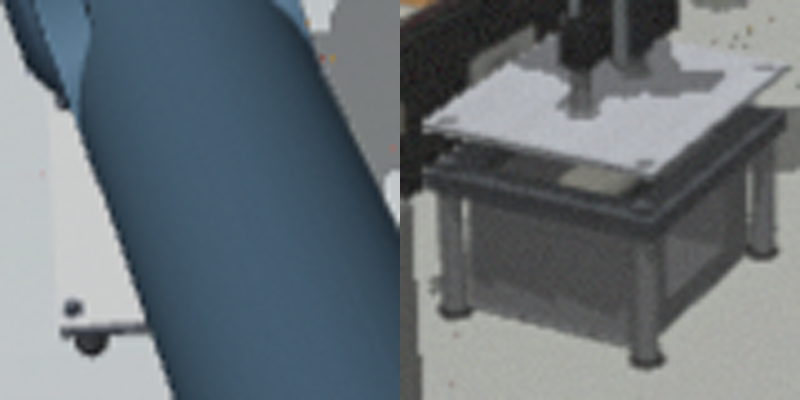

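The scene view on the right shows the plate level above the rim with matching corners. The arm hides most of it in the top view. I'll compare the plate and rim rectangles within the one scene camera, so that its bias cancels.

Run:
```python
from h import *
s0=dict(np.load("scene0.npz"));s2=dict(np.load("scene2.npz"))
W0,W2=world(s0),world(s2)
m=np.zeros((480,640),bool); m[215:320,250:350]=1
def near(W,z0,z1,m=m):
    k=m&(W[...,2]>z0)&(W[...,2]<z1)&(W[...,0]>.48)&(W[...,0]<.65)&(W[...,1]>-.09)&(W[...,1]<.1)
    return k
k=near(W0,.069,.082);print("rim",rect(W0,k),np.median(W0[k][:,2]))
k=near(W2,.09,.112);print("plate",rect(W2,k))
p=W2[k];A=np.c_[p[:,:2]-p[:,:2].mean(0),np.ones(len(p))];c=np.linalg.lstsq(A,p[:,2],rcond=None)[0];print("plane",c.round(4))
K,R,t=s2["mtx"],s2["R"],s2["t"];C=-R.T@t
def ray(u,v,z):
    d=R.T@np.linalg.inv(K)@[u,v,1]; return (C+d*(z-C[2])/d[2])[:2]
S=400/90
H=[ray((a-400+.5)/S-.5+255,(b+.5)/S-.5+220,.1008) for a,b in[(448,121),(645,163),(768,68)]]
th=np.radians(3.6);Q=np.array([[np.cos(th),-np.sin(th)],[np.sin(th),np.cos(th)]])
for h,l in zip(H,[(.0515,.06),(-.0515,.06),(-.0515,-.06)]): print("hole",h.round(4),"exp",(Q@l+[.5632,.0049]).round(4))
# crop of scene0 threads + scene2, 8x
cv2.imwrite("pics/j.png",np.hstack([cv2.resize(x["color"][232:300,258:346,::-1],(396,306),interpolation=cv2.INTER_CUBIC) for x in(s0,s2)]))
```

```text
rim (1187, array([562.8,   6.1]), array([124.5, 146.1]), 3.2, [[497.0, 75.0], [505.0, -70.0], [629.0, -63.0], [621.0, 83.0]]) 0.07580757080385553
plate (1457, array([562.9,   5.5]), array([122.9, 143.4]), 3.0, [[498.0, 74.0], [505.0, -69.0], [628.0, -63.0], [620.0, 80.0]])
plane [ 0.0015 -0.001   0.101 ]
hole [0.6095 0.0693] exp [0.6108 0.068 ]
hole [0.5075 0.0619] exp [0.508  0.0615]
hole [ 0.5129 -0.0573] exp [ 0.5156 -0.0582]
```

View pics/j.png

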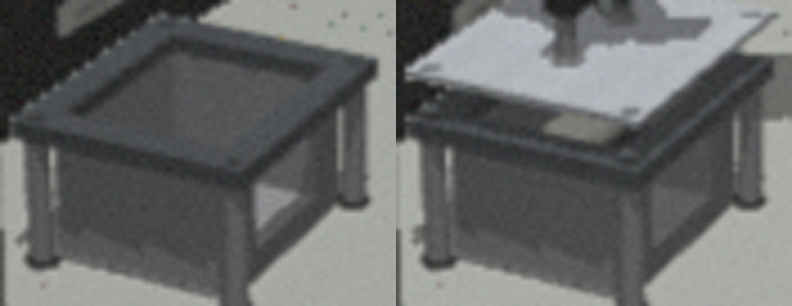

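The plate and rim centres agree within 0.6 mm and 0.2°, and the plate is level. I'll lower it to 10 mm above the rim and settle.

carry_out(
  motion=[
    {"x": 0, "y": 0, "z": 0.03, "ax": 0, "ay": -0.0004, "az": 0, "gripper": 1},
    {"x": 0, "y": 0, "z": 0.06, "ax": 0, "ay": -0.0004, "az": 0, "gripper": 1},
    {"x": 0, "y": 0, "z": 0.09, "ax": 0, "ay": -0.0004, "az": 0, "gripper": 1},
    {"x": 0, "y": 0, "z": 0.105, "ax": 0, "ay": -0.0004, "az": 0, "gripper": 1},
    {"x": 0, "y": 0, "z": 0.105, "ax": 0, "ay": -0.0004, "az": 0, "gripper": 1},
  ],
)

```text
t: 22.85
eef_pos: [0.5631, 0.0051, 0.1289]
orientation: [[-0.063, 0.998, -0.0], [0.998, 0.063, 0.0], [0.0, -0.0, -1.0]]
contact_force: [-0.2, -1.2, -2.9]
gripper_width: 0.173
```

carry_out(
  motion=[
    {"x": 0, "y": 0, "z": 0, "ax": 0, "ay": 0, "az": 0, "gripper": 1},
    {"x": 0, "y": 0, "z": 0, "ax": 0, "ay": 0, "az": 0, "gripper": 1},
    {"x": 0, "y": 0, "z": 0, "ax": 0, "ay": 0, "az": 0, "gripper": 1},
    {"x": 0, "y": 0, "z": 0, "ax": 0, "ay": 0, "az": 0, "gripper": 1},
    {"x": 0, "y": 0, "z": 0, "ax": 0, "ay": 0, "az": 0, "gripper": 1},
  ],
)

```text
t: 23.48
eef_pos: [0.5632, 0.005, 0.1289]
orientation: [[-0.063, 0.998, -0.0], [0.998, 0.063, -0.0], [-0.0, -0.0, -1.0]]
contact_force: [-0.1, -0.8, -3.0]
gripper_width: 0.177
```

```bash
cat > chk.py <<'E'
from plan import *
from h import *
plan([((.5634,.005,.1285),3.6)])
print("vel",abs(r.get_state()["joint_vel"]).max())
s=r.grab_frame("scene"); W=world(s)
m=np.zeros((480,640),bool); m[215:320,250:350]=1
k=m&(W[...,2]>.082)&(W[...,2]<.1)&(W[...,0]>.48)&(W[...,0]<.65)&(W[...,1]>-.09)&(W[...,1]<.1)
print("plate",rect(W,k)[:4])
p=W[k];A=np.c_[p[:,:2]-p[:,:2].mean(0),np.ones(len(p))];print("plane",np.linalg.lstsq(A,p[:,2],rcond=None)[0].round(4))
cv2.imwrite("pics/k.png",cv2.resize(s["color"][160:320,240:440,::-1],(750,600),interpolation=cv2.INTER_CUBIC))
E
python3 chk.py
```

```text
t 23.48 pos [0.5632 0.005  0.1289] yaw 3.6 tilt 0.02 w 0.177 F [-0.1 -0.8 -3. ]
(0.5634, 0.005, 0.1285) 3.6 -> [-0.     0.002  0.004] [-0.  0. -0.] 
vel 0.0026370189814072034
plate (1476, array([563.4,   6.5]), array([124.7, 141.9]), 3.6)
plane [ 0.0027 -0.0028  0.0908]
```

View pics/k.png

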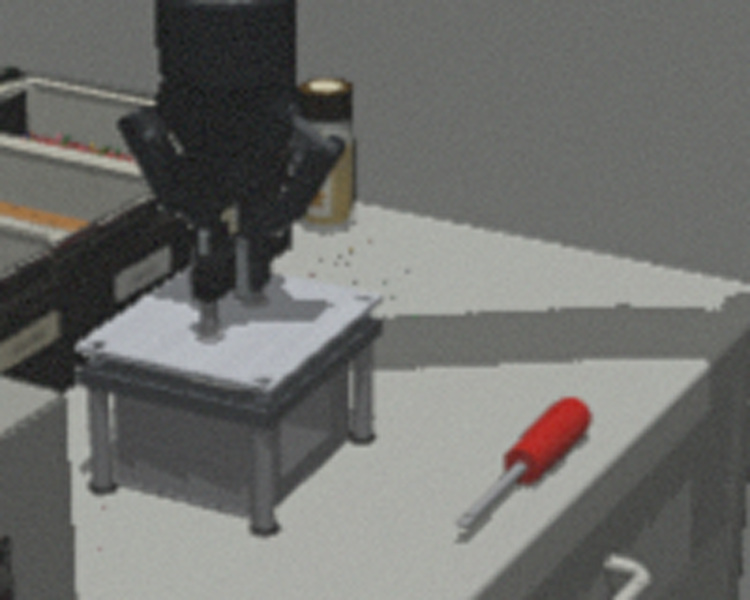

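The plate hovers about 10 to 11 mm over the rim and is level and still. The wrist reads about 3 N, which is the plate's own weight.

```bash
python3 -c "
from workcell import r
print(r.sign_off())"
```

```text
the job is handed in; nothing more can be done
None
```

The timer is standing released in the housing. The cover is held by its black handle about 1 cm above the rim, and the job is handed in at about 23.5 s. The hand-in reports no verdict, so this rests on my own checks.

- **Timer:** it stands upright with its display facing the window. It sits about 4 mm toward the window from the middle, 0.5 mm off sideways, and within 0.5° of square.
- **Cover:** it is level and still. The gap to the rim is about 10 mm by the arm's position and 11 mm by the camera. The plate and rim centres agree within about 0.6 mm and 0.4° in the scene camera. The wrist reads about 3 N, roughly the plate's own weight, so it is not touching the housing.
- **Cups and jar:** the arm never came near either. I did not re-measure them afterwards.

**Disagreements and limits:**
- The two ways of locating the housing differed by about 1.5 mm: 0.5634 m from the thread holes against 0.565 m from the rim outline. I held the cover at 0.563 m.
- At the end the arm blocked the top camera, so alignment over the holes was judged from the scene view.
- The timer briefly pressed on the housing floor with about 28 N before I let go.

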